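# Wind a shelf board tight in a hand-cranked panel clamp

### The arm

A 6-joint arm with a two-finger parallel gripper is mounted at the origin on the work surface. World frame = base frame: x ahead of the robot, y to its left, z up, the work surface at z = 0. Lengths are in m, angles in rad, forces in N, time in s.
With the tool pointing down it reaches from about 0.325 to 0.925 m from the base axis. Payload 3.1 kg.
Tool frame: the origin (TCP) lies midway between the tips of the shut fingers; the grasp point (between the pads) lies 19 mm behind it; z points along the fingers, y is the line along which they close (so a half turn about z gives the same grasp; the last joint's range is limited). The gripper opens to 85 mm and grips with 20 to 120 N. Pads are 22 mm wide; open, the fingers measure 114 mm over their backs; the gripper's body (76 mm by 85 mm) begins 54 mm behind the grasp point. The pads swing forward as they close: fully open they stand 13 mm farther back than shut.
Start: joints at [1.112, 0.217, 1.613, -0, 1.311, -0.112], TCP at [0.212, 0.588, 0.231] pointing down, gripper open.
Joint ranges: [-2.75, 2.75], [-0.78, 2.1], [0.31, 2.55], [-1.13, 4.27], [0.13, 2.63], [-2.58, 2.58]. Speed limits (rad/s): [2.79, 2.79, 3.14, 3.14, 3.14, 3.14].

### API

Orientations are given as [roll, pitch, yaw] about the fixed x, y, z axes, in that order (R = Rz(yaw) Ry(pitch) Rx(roll)).
In Python, from plant import manip gives the robot as it stands. The module is installed in compiled form; this text tells all that it offers.
- The arm moves only by the tool arm_command, never from a script. Its argument "increments" is a list of rows, each a list of 6 numbers: the shift along the tool's x, y, z in cm, then the turn, a rotation vector about the tool's x, y, z in degrees. In form: [[dx, dy, dz, wx, wy, wz], ...]. A call has 1 to 12 rows; each row is the pose to reach, as a shift and turn from the pose commanded when the call began, along the tool's axes at that moment; what a row does not reach only later rows make up. A row lasts 1/12 s, in which the tool goes at most 41.7 mm and 7.16 degrees, less where a joint would pass 70% of its speed; a pose out of reach is approached as far as the arm can. A call with a gripper value outside its range is refused whole. "grip" is the opening, from -1 (shut) to 1 (fully open), set as the call begins (left out, the last holds). The fingers move at their own pace and stop on an object; the grip force is fixed at half the most. Time passes only in rows, so rows that repeat a pose let the fingers close. It gives the time, the measured TCP pose, the force, the opening and the grip force at its end, in the units of the state.
- manip.sense(): the state, without advancing time (a new reading comes with each control period).
- manip.camera(name): name is "scene" or "top" or "wrist"; returns (picture, depth): 384x512x3 uint8, red, green, blue; 384x512 float32, m along the optical axis (not along the pixel's ray), 0 where there is no reading.
- manip.calibration(name): a dict with "intrinsics" (3x3 intrinsics, pixels), "R" (3x3) and "t" (3): a world point X has camera coordinates R X + t; the wrist camera has in their place "tool_from_camera" (4x4, takes a point from camera to tool coordinates, whose origin is the TCP and whose axes are the flange's). Camera axes: x right, y down, z forward; pixel columns grow to the right and rows downward; lengths in m; the calibration is good to about 2 mm. A picture is of the moment at which its call begins: read the wrist's pose just before it. calibration takes no time and is no camera call.
- manip.job_done(): hands the job in; it is judged then, once.
The state is a dict: "time": time; "q": joint angles; "qvel": joint speeds; "effort": joint torques, N m; "ee_pos": TCP position; "tool_rot": TCP orientation; "contact_force": force on the tool from outside, world axes, zero at the start; "moment": the same for the moment, N m; "finger_gap": opening from 0.0 (shut) to 1.0 (fully open); "gripper_force": force on a finger pad.
Only numpy, scipy, OpenCV 4.12 (cv2) and the standard library are available. Lean on these libraries where they do the work, as an engineer would, in place of code of your own. Each camera call takes 0.05 s, during which the arm holds its last target. There are 200 camera calls.

### The job

A small shelf board lies loose and a little crooked on the bed of the panel clamp. Wind the clamp's hand crank clockwise, regrasping it as you go, until the jaw has squared the board against the fence and the crank has gone distinctly stiff, so that the board is held tight - but stop there and do not force it, or the board's edges are crushed. Let go of the crank and leave the bottle, the mallet and the scrap tray where they are.

Things in the scene. Friction and masses are not known exactly. Their poses are not given: they have to be found in the camera images.
- clamp: Grey steel panel clamp, fixed to the bench: flat bed 200 x 430 x 12 mm with a grey gear housing 100 x 100 mm, 78 mm high. Origin at bench height on the crank's vertical axis (middle of the housing), z up; the bed runs from y = +60 to -370 mm, jaw and fence stand on it on the -y side of the housing, lower than 60 mm.
- crank_pivot (a point): The point on the crank's vertical axis at the underside of the crank, 86 mm above the bench.
- crank_grip (a point): Point to grip, 138 mm above the bench, 75 mm from the axis, in the crank's black upright flat grip, which is fixed to the arm and does not spin: a block 60 mm tall (105 to 165 mm above the bench), 36 mm along the arm, 16 mm thick across it. At crank 0 its arm points to the clamp's +x. The steel arm below it has its top at 105 mm.
- crank (a joint): Crank angle, rad, growing clockwise from above; clockwise closes the jaw by 25 mm a turn; the board is tight after 1.1 to 1.9 turns. It starts within -1 to 1 and stays where it is left. Free, it takes 0.35 N m about its axis (5 N at the grip); tightening should add some 0.4 N m (5 N), twice that is near too much. From first touch to tight is some 0.5 rad. At rest friction can hide 0.35 N m.
- jaw: The moving jaw: dark steel bar 170 x 44 mm, 42 mm high, with a wooden facing on stiff springs (they give 8 mm). Origin at the foot of the facing's clamping face (springs relaxed), on the bed (12 mm above the bench), in the middle of its length; the face looks to the clamp's -y and the jaw moves to -y when the crank winds clockwise.
- fence: The fixed stop facing the jaw: dark steel bar 170 x 30 mm, 42 mm high, fixed to the bed; its place along the bed differs from time to time. Origin at the foot of the face that touches the board, in the middle of its length; its y points from that face to the jaw.
- board: Dark grey shelf board 160 x 110 x 25 mm, 0.45 kg, lying loose on the bed between fence and jaw. Origin at the centre of its underside, z up, x along the 160 mm side; the 110 mm (y) is the width to be clamped.
- glue_bottle: Bystander: amber bottle with a white cap, 62 mm across, 160 mm tall, standing; origin under its centre.
- mallet: Bystander: mallet with wooden handle and black head, 200 mm long, lying; origin under its middle.
- scrap_tray: Bystander: open wooden tray 150 x 110 x 45 mm; origin under its centre.
Mind the look-alikes: they are no part of the job. What is meant by the board is not red or yellow, and is the larger of those in its own colour.

How it is judged:
On the way:
1. the crank has brought the jaw up to the board and the board is pressed against the fence (contact force between each of jaw, fence and board above 8 N), for 0.1 s.
At the end, for the whole second after the job is handed in: The board lies flat on the bed, square to the fence within 0.05 rad and within 4 mm of touching it, held between jaw and fence with more than 30 N on each; board and crank are at rest (contact force between each of jaw, fence and board above 30 N and angle between the y axis of board and the y axis of fence, either way round below 0.05 rad and y of board in the frame of fence below 0.059 m and angle between board's own z axis and vertical below 0.05 rad and z of board in the frame of clamp below 0.018 m and linear speed of board below 0.01 m/s and velocity of joint crank between -0.05 and 0.05 rad/s).
It fails at once if the clamp is forced: the jaw squeezes the board with more than 250 N (contact force between jaw and board above 250 N).
It fails at once if the glue bottle is shoved or toppled (distance of glue_bottle from where it was at the start of the episode above 0.03 m or angle between glue_bottle's own z axis and vertical above 0.3 rad).
It fails at once if the mallet is shoved or toppled (distance of mallet from where it was at the start of the episode above 0.03 m or angle between mallet's own z axis and vertical above 0.3 rad).
It fails at once if the scrap tray is shoved or toppled (distance of scrap_tray from where it was at the start of the episode above 0.03 m or angle between scrap_tray's own z axis and vertical above 0.3 rad).
It also fails if it takes over 72 s, if anything falls off the work surface, if the arm or the gripper's body presses on something with over 40 N, if the wrist force passes 120 N, or if a joint passes its speed limit or range.

## Working session

There is one attempt and no reset: what is moved stays moved. The work goes in short steps, Python scripts to look and compute and a tool call to move; the robot and the scene stay as the last step left them, time stands still between calls to the robot, and variables do not carry over. Pictures are saved under pics/ and viewed, at most 10 in all, crops included, and the job is handed in when it is done.

Besides the shell and the picture viewer there is one more tool, called after "Emit:" by a JSON object that holds its "op" and its "data". arm_command: Moves the arm, as the interface text tells. Its arguments: {"type":"object","properties":{"increments":{"type":"array"},"grip":{"type":"number"}},"required":["increments"]}

```bash
mkdir -p pics; python3 - <<'E'
from plant import manip
import cv2,numpy as np
s=manip.sense();print({k:np.round(v,3) for k,v in s.items()})
for n in("top","scene"):
    p,d=manip.camera(n);np.savez(f"{n}0.npz",p=p,d=d);cv2.imwrite(f"pics/{n}0.png",p[:,:,::-1])
    print(manip.calibration(n))
print(manip.calibration("wrist"))
E
```

```text
{'time': np.float64(0.0), 'q': array([ 1.112,  0.218,  1.615,  0.   ,  1.311, -0.112]), 'qvel': array([ 0.   , -0.   ,  0.003,  0.001, -0.001, -0.001]), 'effort': array([ 1.0000e-03, -3.9685e+01, -3.0385e+01, -0.0000e+00,  1.0000e-02,
        0.0000e+00]), 'ee_pos': array([0.212, 0.587, 0.23 ]), 'tool_rot': array([-3.139, -0.   ,  2.795]), 'contact_force': array([0.031, 0.241, 0.743]), 'moment': array([ 0.031, -0.043, -0.036]), 'gripper_force': np.float64(0.0), 'finger_gap': np.float64(0.998)}
{'intrinsics': array([[420.8169332 ,   0.        , 259.19306885],
       [  0.        , 420.8169332 , 193.09505018],
       [  0.        ,   0.        ,   1.        ]]), 'R': array([[-0.02542884, -0.99951114, -0.01818923],
       [-0.98022738,  0.02850163, -0.195811  ],
       [ 0.1962337 ,  0.01285034, -0.98047295]]), 't': array([0.01852744, 0.49475914, 1.22138543])}
{'intrinsics': array([[356.14124651,   0.        , 258.04442236],
       [  0.        , 356.14124651, 191.64134116],
       [  0.        ,   0.        ,   1.        ]]), 'R': array([[ 0.08055201,  0.99661422,  0.01647664],
       [ 0.84116397, -0.05910068, -0.53754096],
       [-0.53474719,  0.05715956, -0.84307665]]), 't': array([-0.02324602, -0.36711574,  1.51720819])}
{'intrinsics': array([[300.80044547,   0.        , 253.88090448],
       [  0.        , 300.80044547, 189.10131305],
       [  0.        ,   0.        ,   1.        ]]), 'tool_from_camera': array([[ 1.91836896e-04, -9.60706050e-01, -2.77567738e-01,
         7.06213237e-02],
       [ 9.99999939e-01,  2.65692786e-04, -2.28469574e-04,
         1.07334879e-03],
       [ 2.93239848e-04, -2.77567677e-01,  9.60706042e-01,
        -1.42048830e-01],
       [ 0.00000000e+00,  0.00000000e+00,  0.00000000e+00,
         1.00000000e+00]])}
```

View pics/top0.png

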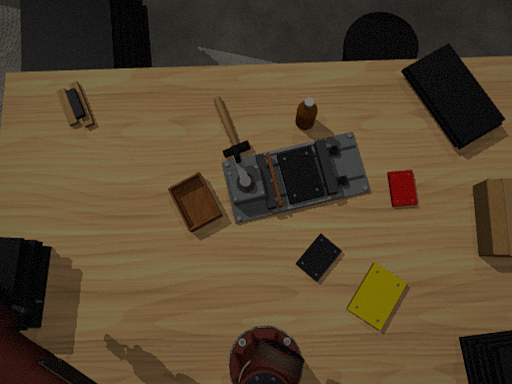

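View pics/scene0.png

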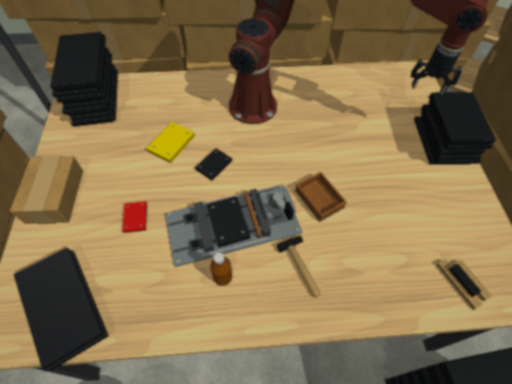

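Top view: the clamp housing and crank are at about (246,182), the jaw facing at (273,180), and the fence at (325,168). The bottle is at (307,113), the mallet at (232,130), and the tray at (195,201). Board candidates are the dark one on the bed (301,174), the small dark one (319,257), the red one (403,188) and the yellow one (378,296). The one on the bed fits, being dark grey and the larger of its colour. I'll confirm that in a crop and measure.

```bash
cat > h.py <<'E'
from plant import manip
import cv2,numpy as np
def cloud(n,p=None,d=None):
    if d is None: p,d=manip.camera(n)
    c=manip.calibration(n);K=c["intrinsics"];v,u=np.mgrid[:384,:512]
    C=np.stack([(u-K[0,2])*d/K[0,0],(v-K[1,2])*d/K[1,1],d],-1)
    return p,(C-c["t"])@c["R"],d
def ray(n,u,v,z):
    c=manip.calibration(n);K=c["intrinsics"];o=-c["R"].T@c["t"];w=c["R"].T@np.linalg.inv(K)@[u,v,1]
    return o+w*(z-o[2])/w[2]
E
python3 - <<'E'
from h import *
f=np.load("top0.npz");p,X,d=cloud("top",f["p"],f["d"])
cv2.imwrite("pics/crop.png",cv2.resize(p[85:230,160:380,::-1],None,fx=3.6,fy=3.6,interpolation=cv2.INTER_CUBIC))
for n in("top","scene"):
    f=np.load(n+"0.npz");p,X,d=cloud(n,f["p"],f["d"])
    z=X[...,2];roi=(X[...,0]>.35)&(X[...,0]<.75)&(X[...,1]>-.4)&(X[...,1]<.4)&(d>0)
    for lo,hi in((.07,.082),(.09,.110),(.112,.158),(.158,.175)):
        m=roi&(z>lo)&(z<hi);k,l,st,ce=cv2.connectedComponentsWithStats(m.astype(np.uint8))
        for i in range(1,k):
            if st[i,4]>5: print(n,lo,st[i],X[l==i].mean(0).round(3),np.median(p[l==i],0))
E
```

```text
top 0.07 [298 117  18   6  24] [ 0.712 -0.142  0.076] [33.5 15.   2. ]
top 0.07 [227 165  39  39 733] [0.515 0.042 0.077] [62. 63. 61.]
top 0.09 [297 105  21  16 136] [ 0.722 -0.144  0.102] [50. 25.  4.]
top 0.09 [233 156  20  32 244] [0.542 0.051 0.105] [86. 83. 80.]
top 0.112 [308  98   6   3   7] [ 0.746 -0.151  0.157] [122. 115. 109.]
top 0.112 [301 102  15  14 121] [ 0.728 -0.145  0.128] [51. 28.  7.]
top 0.112 [235 157   7   7  26] [0.575 0.062 0.136] [7.5 5.5 5.5]
top 0.158 [305  98  10   9  52] [ 0.735 -0.147  0.16 ] [122. 115. 109.]
top 0.158 [232 146   8  13  70] [0.591 0.067 0.163] [11.5 10.  12. ]
scene 0.07 [260 187  37  32 454] [0.527 0.035 0.077] [93. 99. 96.]
scene 0.09 [273 192  15  29 177] [0.548 0.047 0.104] [116. 119. 115.]
scene 0.09 [224 256   8  12  29] [ 0.735 -0.122  0.103] [134. 102.  61.]
scene 0.09 [211 259   3  10  14] [ 0.737 -0.172  0.104] [91.  60.  26.5]
scene 0.112 [284 205  10  15  76] [0.605 0.065 0.135] [19.5 20.  20.5]
scene 0.112 [217 253   3   4   7] [ 0.733 -0.15   0.157] [188. 184. 174.]
scene 0.112 [213 259   4   8  22] [ 0.743 -0.163  0.123] [88.5 58.  37.5]
scene 0.112 [223 258   6   8  34] [ 0.743 -0.131  0.124] [111.  65.  19.]
scene 0.158 [285 201  10  12  61] [0.598 0.066 0.163] [31. 33. 35.]
scene 0.158 [214 253  11   8  53] [ 0.741 -0.147  0.16 ] [182. 181. 170.]
```

View pics/crop.png

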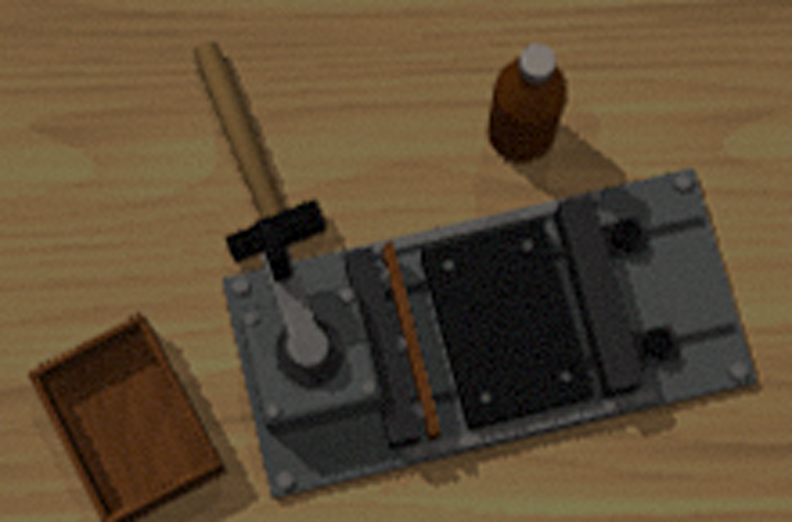

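The crop confirms the dark board with four screws, lying on the bed between facing and fence. The crank's black grip stands at about crop (278,240), just short of the mallet head. Next I need the clamp's pose, the axis and the grip.

```bash
python3 - <<'E'
from h import *
P={n:cloud(n,np.load(n+"0.npz")["p"],np.load(n+"0.npz")["d"]) for n in("top","scene")}
def rect(pts):
    (c,s,a)=cv2.minAreaRect((pts[:,:2]*1000).astype(np.float32));return np.round(c,1),np.round(s,1),round(a,2)
for n,(p,X,d) in P.items():
    z=X[...,2];w=(d>0)&(X[...,0]>.35)&(X[...,0]<.75)&(X[...,1]>-.4)&(X[...,1]<.2)
    sat=p.max(-1).astype(int)-p.min(-1)
    bed=(w&(sat<25)&(z>.004)&(z<.08)).astype(np.uint8)
    bed=cv2.morphologyEx(bed,cv2.MORPH_OPEN,np.ones((3,3)))
    k,l,st,_=cv2.connectedComponentsWithStats(bed);i=1+st[1:,4].argmax();print(n,"bed",st[i],rect(X[l==i]))
    h=w&(z>.073)&(z<.082)&(sat<25)&(X[...,1]>-.05);h=cv2.morphologyEx(h.astype(np.uint8),cv2.MORPH_OPEN,np.ones((3,3)))>0
    print(n,"house",rect(X[h]),X[h].mean(0))
    a=w&(z>.09)&(z<.112)&(X[...,1]>-.05)&(p.max(-1)>55);print(n,"arm",rect(X[a]),X[a].mean(0))
    g=w&(z>.156)&(z<.175)&(X[...,1]>0);print(n,"grip",rect(X[g]),X[g].mean(0))
    f=w&(z>.045)&(z<.062)&(X[...,1]<0)&(sat<25)&(X[...,0]<.69)
    k,l,st,_=cv2.connectedComponentsWithStats(f.astype(np.uint8))
    for i in range(1,k):
        if st[i,4]>40:print(n,"bar",st[i],rect(X[l==i]),X[l==i].mean(0))
    print(n,'hi near', X[w&(X[...,0]>.55)&(z>.02)&(z<.06)&(X[...,1]>.0)&(p.max(-1)<40)].mean(0))
E
```

```text
top bed [ 222  133  148   90 7563] (array([ 553.4, -107.8]), array([201.6, 430.1]), 11.8)
top house (array([520.2,  43.2]), array([99.2, 97.7]), 12.44) [0.51501632 0.03993971 0.07732526]
top arm (array([553.9,  52.6]), array([99.1, 31.8]), 14.31) [0.54307368 0.05144785 0.10526857]
top grip (array([591.5,  66.8]), array([36.7, 15.1]), 16.83) [0.59120852 0.06679492 0.16330148]
top bar [315 140  24  54 554] (array([ 572.5, -201.7]), array([169.9,  31.4]), 11.81) [ 0.5703334  -0.2019357   0.05292016]
top bar [260 154  17  55 391] (array([531.2,  -8.9]), array([168.8,  39.1]), 12.13) [ 0.52258667 -0.01921679  0.05316592]
top hi near [0.63375025 0.0656832  0.02929066]
scene bed [ 166  187  135   79 5933] (array([ 558.7, -109.4]), array([201.3, 425.5]), 12.15)
scene house (array([525.7,  40.6]), array([98.3, 93.9]), 12.5) [0.52560762 0.02833236 0.07712867]
scene arm (array([561.8,  52.4]), array([108.8,  32.1]), 14.16) [0.54670439 0.04743829 0.10455894]
scene grip (array([596.7,  66.6]), array([36.9, 15.9]), 18.52) [0.59779886 0.06609373 0.16318289]
scene bar [250 190  17  43 308] (array([540.6, -15.3]), array([162.8,  25.4]), 11.92) [ 0.53687738 -0.01786661  0.05288654]
scene bar [194 203  20  46 434] (array([ 579.7, -201.6]), array([166.7,  29.8]), 11.96) [ 0.58429064 -0.2004843   0.05304689]
scene hi near [0.65494285 0.06786123 0.02484699]
```

```bash
cat > gap.py <<'E'
from h import *
def gap(n,p,X,d,O=np.array([.523,.043]),a=np.radians(12)):
    R=np.array([[np.cos(a),np.sin(a)],[-np.sin(a),np.cos(a)]]);L=(X[...,:2]-O)@R.T*1000;z=X[...,2]
    w=(d>0)&(abs(L[...,0])<85)&(L[...,1]<-30)&(L[...,1]>-330)
    P=p.astype(int);o=w&(P[...,0]-P[...,2]>35)&(z>.042)
    b=w&(z>.030)&(z<.041)&(P.max(-1)<60)&(L[...,1]>-240)
    b=cv2.morphologyEx(b.astype(np.uint8),cv2.MORPH_OPEN,np.ones((5,5)))>0
    f=w&(z>.047)&(z<.062)&(L[...,1]<-160)
    q=lambda m:np.round(np.percentile(L[m][:,1],[2,50,98]),1)
    r=cv2.minAreaRect(L[b].astype(np.float32))
    print(n,"facing",q(o),o.sum(),"board",np.round(r[0],1),np.round(r[1],1),round(r[2],2),"fence",q(f),flush=True)
if __name__=="__main__":
    import sys
    for n in("top","scene"):
        if len(sys.argv)>1: t=np.load(n+"0.npz");p,d=t["p"],t["d"]
        else: p=d=None
        gap(n,*cloud(n,p,d))
E
python3 gap.py 0
python3 - <<'E'
import numpy as np
for s in(3,4,5,5.5):print([[round(7.5*(1-np.cos(t)),2),round(-7.5*np.sin(t),2),0,0,0,round(s*k,1)] for k in range(1,13) for t in [np.radians(s*k)]])
from scipy.spatial.transform import Rotation as R
from plant import manip
s=manip.sense();M=R.from_euler("xyz",s["tool_rot"]).as_matrix()
print(M.T@(np.array([.594,.067,.23])-s["ee_pos"])*100, np.degrees(s["tool_rot"]))
E
```

```text
top facing [-89.8 -85.1 -80.4] 176 board [  -5. -166.] [112.2 155.8] 85.91 fence [-264.1 -249.5 -235.4]
scene facing [-223.2  -86.5  -52.7] 156 board [   1.3 -169.9] [159.3 109.5] 1.13 fence [-265.4 -250.8 -236.2]
[[np.float64(0.01), np.float64(-0.39), 0, 0, 0, 3], [np.float64(0.04), np.float64(-0.78), 0, 0, 0, 6], [np.float64(0.09), np.float64(-1.17), 0, 0, 0, 9], [np.float64(0.16), np.float64(-1.56), 0, 0, 0, 12], [np.float64(0.26), np.float64(-1.94), 0, 0, 0, 15], [np.float64(0.37), np.float64(-2.32), 0, 0, 0, 18], [np.float64(0.5), np.float64(-2.69), 0, 0, 0, 21], [np.float64(0.65), np.float64(-3.05), 0, 0, 0, 24], [np.float64(0.82), np.float64(-3.4), 0, 0, 0, 27], [np.float64(1.0), np.float64(-3.75), 0, 0, 0, 30], [np.float64(1.21), np.float64(-4.08), 0, 0, 0, 33], [np.float64(1.43), np.float64(-4.41), 0, 0, 0, 36]]
[[np.float64(0.02), np.float64(-0.52), 0, 0, 0, 4], [np.float64(0.07), np.float64(-1.04), 0, 0, 0, 8], [np.float64(0.16), np.float64(-1.56), 0, 0, 0, 12], [np.float64(0.29), np.float64(-2.07), 0, 0, 0, 16], [np.float64(0.45), np.float64(-2.57), 0, 0, 0, 20], [np.floa
[... 1006 characters left out ...]
2), 0, 0, 0, 5.5], [np.float64(0.14), np.float64(-1.43), 0, 0, 0, 11.0], [np.float64(0.31), np.float64(-2.13), 0, 0, 0, 16.5], [np.float64(0.55), np.float64(-2.81), 0, 0, 0, 22.0], [np.float64(0.85), np.float64(-3.46), 0, 0, 0, 27.5], [np.float64(1.21), np.float64(-4.08), 0, 0, 0, 33.0], [np.float64(1.63), np.float64(-4.67), 0, 0, 0, 38.5], [np.float64(2.1), np.float64(-5.21), 0, 0, 0, 44.0], [np.float64(2.63), np.float64(-5.7), 0, 0, 0, 49.5], [np.float64(3.2), np.float64(-6.14), 0, 0, 0, 55.0], [np.float64(3.81), np.float64(-6.53), 0, 0, 0, 60.5], [np.float64(4.45), np.float64(-6.85), 0, 0, 0, 66.0]]
[-53.59659321 -35.93409138   0.07267804] [-1.79873167e+02 -1.47319445e-02  1.60130496e+02]
```

Gap from facing (−90) to fence (−236) is 146 mm. Less the 110 mm board, that leaves 36 mm, so about 1.44 turns (518°) to square touch, plus about 29° to tight. The grip is at about (0.594, 0.067), radius 75 mm as expected. Moving above it with tool x pointing inward.

Emit:
{"op": "arm_command", "data": {"increments": [[-4,-2.7,0,0,0,-3],[-8,-5.4,0,0,0,-6],[-12,-8,0,0,0,-9],[-16,-10.7,0,0,0,-12],[-19,-12.7,0,0,0,-15],[-22,-14.7,0,0,0,-18],[-25,-16.8,0,0,0,-21],[-28,-18.8,0,0,0,-24],[-31,-20.8,0,0,0,-27],[-34,-22.8,0,0,0,-30],[-37,-24.8,0,0,0,-33],[-40,-26.8,0,0,0,-36]], "grip": 1}}

```text
time: 1.1
ee_pos: [0.4979, 0.198, 0.2308]
tool_rot: [3.141, -0.001, -2.858]
contact_force: [0.8, -0.4, 0.7]
finger_gap: 0.998
gripper_force: 0.0
```

```bash
cat > st.py <<'E'
from h import *
import sys
from scipy.spatial.transform import Rotation as R
s=manip.sense();M=R.from_euler("xyz",s["tool_rot"]).as_matrix()
t=np.array(eval(sys.argv[1])) if len(sys.argv)>1 else np.array([.594,.067,.23])
print("t",s["time"],"pos",s["ee_pos"].round(4),"rpy",np.degrees(s["tool_rot"]).round(1),"q",s["q"].round(2))
print("tool d cm",(M.T@(t-s["ee_pos"])*100).round(2),"Ftool",(M.T@s["contact_force"]).round(2),"Mtool",(M.T@s["moment"]).round(2),"gap",s["finger_gap"],s["gripper_force"])
E
python3 st.py
```

```text
t 1.1 pos [0.4979 0.198  0.2308] rpy [ 180.    -0.  -163.7] q [ 0.25  0.03  1.82  0.    1.29 -1.61]
tool d cm [ -5.56 -15.26   0.08] Ftool [-0.63 -0.63 -0.72] Mtool [-0.03 -0.01 -0.04] gap 0.9981678575117051 0.0
```

Emit:
{"op": "arm_command", "data": {"increments": [[-1.4,-3.8,0,0,0,-0.5],[-2.8,-7.6,0,0,0,-1],[-4.2,-11.4,0,0,0,-1.5],[-5,-13.8,0,0,0,-1.5],[-5.5,-15,0,0,0,-1.5],[-5.5,-15,0,0,0,-1.5],[-5.5,-15,0,0,0,-1.5]]}}

```text
time: 1.68
ee_pos: [0.5914, 0.0714, 0.2307]
tool_rot: [3.14, -0.002, -2.835]
contact_force: [-0.5, 0.1, -0.1]
finger_gap: 0.995
gripper_force: 0.0
```

```bash
python3 st.py; python3 - <<'E'
from h import *
from scipy.spatial.transform import Rotation as R
s=manip.sense();T=R.from_euler("xyz",s["tool_rot"]).as_matrix()
p,d=manip.camera("wrist");c=manip.calibration("wrist");K=c["intrinsics"];v,u=np.mgrid[:384,:512]
C=np.stack([(u-K[0,2])*d/K[0,0],(v-K[1,2])*d/K[1,1],d],-1);F=c["tool_from_camera"]
t=C@F[:3,:3].T+F[:3,3];X=t@T.T+s["ee_pos"]
cv2.imwrite("pics/w1.png",p[:,:,::-1])
m=(d>0)&(X[...,2]>.155)&(X[...,2]<.172)&(abs(t[...,0])<.05)&(abs(t[...,1])<.03)
print("grip top",m.sum(),X[m].mean(0),t[m].mean(0),cv2.minAreaRect((X[m][:,:2]*1000).astype(np.float32)))
h=(d>0)&(X[...,2]>.073)&(X[...,2]<.082)&(np.ptp(p.astype(int),axis=-1)<25)
h=cv2.morphologyEx(h.astype(np.uint8),cv2.MORPH_OPEN,np.ones((3,3)))>0
print("house",cv2.minAreaRect((X[h][:,:2]*1000).astype(np.float32)))
E
```

```text
t 1.6833 pos [0.5914 0.0714 0.2307] rpy [ 1.799e+02 -1.000e-01 -1.624e+02] q [ 0.    0.16  1.68  0.    1.3  -1.88]
tool d cm [-0.12 -0.5   0.07] Ftool [0.42 0.19 0.07] Mtool [-0.   -0.01  0.01] gap 0.9947062541195109 0.0
grip top 1029 [0.59371643 0.06597859 0.16384385] [-0.00069398 -0.00598225  0.06680923] ((594.8863525390625, 66.14165496826172), (35.25432586669922, 15.842548370361328), 17.64451026916504)
house ((524.1552124023438, 43.16520690917969), (98.56570434570312, 98.82474517822266), 12.391451835632324)
```

View pics/w1.png

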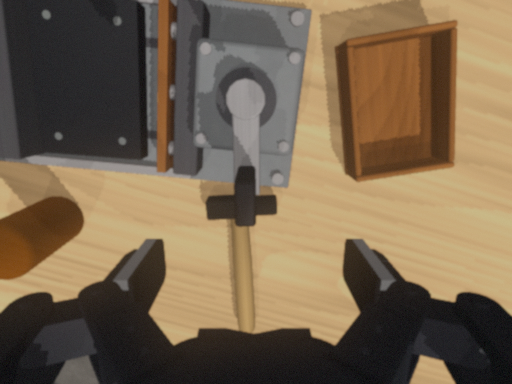

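The wrist view shows the grip at (245,195) between the fingers, laterally offset by 6 mm, with yaw matching and the mallet head low beneath it. The grip is at (594.5, 66) and the axis at (524,43), so r≈74–75 holds. I'll align first, then descend.

Emit:
{"op": "arm_command", "data": {"increments": [[-0.1,-0.5,1,0,0,0],[-0.1,-0.5,2.5,0,0,0],[-0.1,-0.5,4.5,0,0,0],[-0.1,-0.5,6.5,0,0,0],[-0.1,-0.5,8.5,0,0,0],[-0.1,-0.5,10,0,0,0],[-0.1,-0.5,11,0,0,0],[-0.1,-0.5,11.2,0,0,0],[-0.1,-0.5,11.2,0,0,0],[-0.1,-0.5,11.2,0,0,0]]}}

```text
time: 2.57
ee_pos: [0.595, 0.067, 0.1201]
tool_rot: [-3.141, 0.001, -2.833]
contact_force: [0.9, -0.3, -0.8]
finger_gap: 0.998
gripper_force: 0.0
```

```bash
python3 st.py "[.5945,.066,.119]"
```

```text
t 2.5667 pos [0.595  0.067  0.1201] rpy [-1.800e+02  1.000e-01 -1.623e+02] q [-0.01  0.28  1.76  0.    1.1  -1.88]
tool d cm [ 0.08 -0.08  0.11] Ftool [-0.72 -0.54  0.83] Mtool [ 0.01  0.03 -0.01] gap 0.9978793027652771 0.0
```

Adjusting by 1 mm and closing.

Emit:
{"op": "arm_command", "data": {"increments": [[0,-0.1,0.1,0,0,0],[0,-0.1,0.1,0,0,0],[0,-0.1,0.1,0,0,0],[0,-0.1,0.1,0,0,0],[0,-0.1,0.1,0,0,0],[0,-0.1,0.1,0,0,0],[0,-0.1,0.1,0,0,0],[0,-0.1,0.1,0,0,0],[0,-0.1,0.1,0,0,0],[0,-0.1,0.1,0,0,0]], "grip": -1}}

```text
time: 3.4
ee_pos: [0.595, 0.0655, 0.1187]
tool_rot: [-3.141, 0.0, -2.833]
contact_force: [-1.9, -1.0, 2.4]
finger_gap: 0.18
gripper_force: 59.6
```

```bash
python3 st.py "[.5945,.066,.119]"
```

```text
t 3.4 pos [0.595  0.0655 0.1187] rpy [-180.     0.  -162.3] q [-0.01  0.28  1.76 -0.    1.1  -1.89]
tool d cm [ 0.03  0.06 -0.03] Ftool [ 2.12 -0.37 -2.36] Mtool [-0.08  0.14 -0.26] gap 0.18040377361604404 59.563068151474
```

Gripped (0.18·85 ≈ 16 mm). First arc is 36°.

Emit:
{"op": "arm_command", "data": {"increments": [[0.01,-0.39,0,0,0,3],[0.04,-0.78,0,0,0,6],[0.09,-1.17,0,0,0,9],[0.16,-1.56,0,0,0,12],[0.26,-1.94,0,0,0,15],[0.37,-2.32,0,0,0,18],[0.5,-2.69,0,0,0,21],[0.65,-3.05,0,0,0,24],[0.82,-3.4,0,0,0,27],[1.0,-3.75,0,0,0,30],[1.21,-4.08,0,0,0,33],[1.43,-4.41,0,0,0,36]]}}

```text
time: 4.4
ee_pos: [0.5949, 0.0191, 0.1187]
tool_rot: [3.141, 0.001, 2.819]
contact_force: [0.1, 1.2, 3.3]
finger_gap: 0.182
gripper_force: 59.5
```

```bash
cat >> st.py <<'E'
yaw=np.arctan2(M[1,0],M[0,0]);r=(s["ee_pos"][:2]-[.5235,.043])*1000;print("r",np.hypot(*r).round(1),"posang",np.degrees(np.arctan2(r[1],r[0])).round(1))
E
python3 st.py
```

```text
t 4.4 pos [0.5949 0.0191 0.1187] rpy [1.800e+02 1.000e-01 1.615e+02] q [-0.09  0.27  1.77  0.    1.1  -1.33]
tool d cm [  1.59   4.51 -11.13] Ftool [ 0.27  1.15 -3.27] Mtool [-0.01  0.16 -0.32] gap 0.18219299967690433 59.54487919807434
r 75.3 posang -18.5
```

Emit:
{"op": "arm_command", "data": {"increments": [[0.03,-0.65,0,0,0,5],[0.11,-1.3,0,0,0,10],[0.26,-1.94,0,0,0,15],[0.45,-2.57,0,0,0,20],[0.7,-3.17,0,0,0,25],[1.0,-3.75,0,0,0,30],[1.36,-4.3,0,0,0,35],[1.75,-4.82,0,0,0,40],[2.2,-5.3,0,0,0,45],[2.68,-5.75,0,0,0,50],[3.2,-6.14,0,0,0,55],[3.75,-6.5,0,0,0,60]]}}

```text
time: 5.4
ee_pos: [0.5389, -0.0309, 0.1187]
tool_rot: [3.14, 0.001, 1.77]
contact_force: [0.7, 0.8, 1.9]
finger_gap: 0.176
gripper_force: 59.3
```

```bash
cat >> st.py <<'E'
F=s["contact_force"];print("crank torque",round(s["moment"][2]+(r[0]*F[1]-r[1]*F[0])/1000,3))
E
python3 st.py
```

```text
t 5.4 pos [ 0.5389 -0.0309  0.1187] rpy [179.9   0.  101.4] q [-0.19  0.16  1.9  -0.    1.07 -0.39]
tool d cm [  8.5    7.35 -11.13] Ftool [ 0.62  0.86 -1.87] Mtool [ 0.1   0.08 -0.29] gap 0.17632580259260283 59.32818353176117
r 75.5 posang -78.2
crank torque 0.36
```

Emit:
{"op": "arm_command", "data": {"increments": [[0.03,-0.65,0,0,0,5],[0.11,-1.3,0,0,0,10],[0.26,-1.94,0,0,0,15],[0.45,-2.57,0,0,0,20],[0.7,-3.17,0,0,0,25],[1.0,-3.75,0,0,0,30],[1.36,-4.3,0,0,0,35],[1.75,-4.82,0,0,0,40],[2.2,-5.3,0,0,0,45],[2.68,-5.75,0,0,0,50],[3.2,-6.14,0,0,0,55],[3.75,-6.5,0,0,0,60]]}}

```text
time: 6.4
ee_pos: [0.4678, -0.0073, 0.1187]
tool_rot: [3.14, -0.001, 0.722]
contact_force: [2.1, -1.1, 0.2]
finger_gap: 0.181
gripper_force: 59.2
```

```bash
python3 st.py
```

```text
t 6.4 pos [ 0.4678 -0.0073  0.1187] rpy [ 1.799e+02 -1.000e-01  4.140e+01] q [-0.17  0.01  2.07 -0.    1.06  0.68]
tool d cm [ 14.39   2.79 -11.11] Ftool [ 0.8   2.23 -0.17] Mtool [-0.06  0.07 -0.23] gap 0.18098134552119555 59.214332699775696
r 75.1 posang -137.9
crank torque 0.401
```

Emit:
{"op": "arm_command", "data": {"increments": [[0.03,-0.65,0,0,0,5],[0.11,-1.3,0,0,0,10],[0.26,-1.94,0,0,0,15],[0.45,-2.57,0,0,0,20],[0.7,-3.17,0,0,0,25],[1.0,-3.75,0,0,0,30],[1.36,-4.3,0,0,0,35],[1.75,-4.82,0,0,0,40],[2.2,-5.3,0,0,0,45],[2.68,-5.75,0,0,0,50],[3.2,-6.14,0,0,0,55],[3.75,-6.5,0,0,0,60]]}}

```text
time: 7.4
ee_pos: [0.4527, 0.066, 0.1187]
tool_rot: [3.14, -0.002, -0.325]
contact_force: [1.1, -3.3, 1.8]
finger_gap: 0.178
gripper_force: 59.3
```

Emit:
{"op": "arm_command", "data": {"increments": [[0.03,-0.65,0,0,0,5],[0.11,-1.3,0,0,0,10],[0.26,-1.94,0,0,0,15],[0.45,-2.57,0,0,0,20],[0.7,-3.17,0,0,0,25],[1.0,-3.75,0,0,0,30],[1.0,-3.75,0,0,0,30],[1.0,-3.75,0,0,0,30]]}}

```text
time: 8.07
ee_pos: [0.4741, 0.0985, 0.1186]
tool_rot: [-3.141, -0.001, -0.844]
contact_force: [0.6, -2.7, 2.4]
finger_gap: 0.183
gripper_force: 59.7
```

```bash
python3 st.py
```

```text
t 8.0667 pos [0.4741 0.0985 0.1186] rpy [-1.80e+02 -1.00e-01 -4.83e+01] q [ 0.06  0.05  2.03 -0.    1.06  2.47]
tool d cm [ 10.34  -6.87 -11.12] Ftool [ 2.42  1.33 -2.4 ] Mtool [-0.19  0.33  0.45] gap 0.1830797586448809 59.74831581115723
r 74.3 posang 131.7
crank torque -0.353
```

Turned 246° in total. Now regrasping: open, lift 7 cm, turn back 180°, descend, close.

Emit:
{"op": "arm_command", "data": {"increments": [[0,0,0,0,0,0],[0,0,0,0,0,0],[0,0,0,0,0,0],[0,0,0,0,0,0],[0,0,-1.5,0,0,0],[0,0,-4,0,0,0],[0,0,-6.5,0,0,0],[0,0,-7.5,0,0,0],[0,0,-7.5,0,0,-6],[0,0,-7.5,0,0,-12],[0,0,-7.5,0,0,-18],[0,0,-7.5,0,0,-24]], "grip": 1}}

```text
time: 9.07
ee_pos: [0.473, 0.099, 0.1928]
tool_rot: [3.142, 0.001, -0.42]
contact_force: [0.2, 0.8, -0.7]
finger_gap: 0.999
gripper_force: 0.0
```

Emit:
{"op": "arm_command", "data": {"increments": [[0,0,0,0,0,-7],[0,0,0,0,0,-14],[0,0,0,0,0,-21],[0,0,0,0,0,-28],[0,0,0,0,0,-35],[0,0,0,0,0,-42],[0,0,0,0,0,-49],[0,0,0,0,0,-56],[0,0,0,0,0,-63],[0,0,0,0,0,-70],[0,0,0,0,0,-77],[0,0,0,0,0,-84]]}}

```text
time: 10.07
ee_pos: [0.4729, 0.099, 0.1925]
tool_rot: [-3.141, 0.0, 1.047]
contact_force: [0.2, 0.6, -0.3]
finger_gap: 1.0
gripper_force: 0.0
```

Emit:
{"op": "arm_command", "data": {"increments": [[0,0,0,0,0,-7],[0,0,0,0,0,-14],[0,0,0,0,0,-21],[0,0,0,0,0,-28],[0,0,0,0,0,-35],[0,0,0,0,0,-42],[0,0,0,0,0,-49],[0,0,0,0,0,-56],[0,0,0,0,0,-63],[0,0,0,0,0,-70],[0,0,0,0,0,-72],[0,0,0,0,0,-72]]}}

```text
time: 11.07
ee_pos: [0.4729, 0.099, 0.1926]
tool_rot: [-3.141, -0.001, 2.298]
contact_force: [0.4, -0.2, 0.5]
finger_gap: 0.999
gripper_force: 0.0
```

```bash
python3 st.py "[.474,.0985,.1187]"; python3 gap.py
```

```text
t 11.0667 pos [0.4729 0.099  0.1926] rpy [-180.    -0.   131.7] q [ 0.06 -0.05  1.98  0.    1.22 -0.67]
tool d cm [-0.11  0.06  7.39] Ftool [-0.45  0.14 -0.48] Mtool [-0.04 -0.01 -0.01] gap 0.9993264403686559 0.0
r 75.5 posang 132.1
crank torque 0.004
top facing [-107.1 -102.1  -97.5] 184 board [  -4.4 -168.9] [160.6 110.5] 0.86 fence [-264.2 -249.4 -235.3]
scene facing [-240.7 -104.   -71.2] 156 board [   2.  -169.8] [157.  109.4] 1.15 fence [-265.3 -250.9 -236.2]
```

Emit:
{"op": "arm_command", "data": {"increments": [[0,0,2,0,0,0],[0,0,4.5,0,0,0],[0,0,6.5,0,0,0],[0,0,7.4,0,0,0],[0,0,7.4,0,0,0],[0,0,7.4,0,0,0]]}}

```text
time: 11.67
ee_pos: [0.4732, 0.0989, 0.1192]
tool_rot: [-3.141, -0.001, 2.297]
contact_force: [0.5, 0.7, -0.1]
finger_gap: 0.998
gripper_force: 0.0
```

Emit:
{"op": "arm_command", "data": {"increments": [[0,0,0,0,0,0],[0,0,0,0,0,0],[0,0,0,0,0,0],[0,0,0,0,0,0],[0,0,0,0,0,0],[0,0,0,0,0,0],[0,0,0,0,0,0],[0,0,0,0,0,0],[0,0,0,0,0,0]], "grip": -1}}

```text
time: 12.42
ee_pos: [0.4737, 0.099, 0.1199]
tool_rot: [3.141, 0.0, 2.297]
contact_force: [-2.1, 0.9, 4.5]
finger_gap: 0.181
gripper_force: 59.5
```

```bash
python3 st.py
```

```text
t 12.4167 pos [0.4737 0.099  0.1199] rpy [180.    0.  131.6] q [ 0.06  0.05  2.03  0.    1.06 -0.67]
tool d cm [-10.38   6.88 -11.01] Ftool [ 2.05 -0.98 -4.52] Mtool [0.18 0.13 0.08] gap 0.1807358501504599 59.538061022758484
r 74.9 posang 131.7
crank torque -0.011
```

Emit:
{"op": "arm_command", "data": {"increments": [[-0.03,0.65,0,0,0,5],[-0.11,1.3,0,0,0,10],[-0.26,1.94,0,0,0,15],[-0.45,2.57,0,0,0,20],[-0.7,3.17,0,0,0,25],[-1.0,3.75,0,0,0,30],[-1.36,4.3,0,0,0,35],[-1.75,4.82,0,0,0,40],[-2.2,5.3,0,0,0,45],[-2.68,5.75,0,0,0,50],[-3.2,6.14,0,0,0,55],[-3.75,6.5,0,0,0,60]]}}

```text
time: 13.42
ee_pos: [0.5475, 0.1141, 0.1199]
tool_rot: [3.141, 0.0, 1.248]
contact_force: [-1.0, -0.4, 4.7]
finger_gap: 0.179
gripper_force: 59.5
```

```bash
python3 st.py
```

```text
t 13.4167 pos [0.5475 0.1141 0.1199] rpy [180.    0.   71.5] q [ 0.08  0.2   1.86 -0.    1.08  0.4 ]
tool d cm [ -2.99   5.91 -11.01] Ftool [-0.66 -0.84 -4.67] Mtool [ 0.2  -0.21 -0.3 ] gap 0.17854245098440744 59.51775848865509
r 75.0 posang 71.3
crank torque 0.363
```

Emit:
{"op": "arm_command", "data": {"increments": [[-0.03,0.65,0,0,0,5],[-0.11,1.3,0,0,0,10],[-0.26,1.94,0,0,0,15],[-0.45,2.57,0,0,0,20],[-0.7,3.17,0,0,0,25],[-1.0,3.75,0,0,0,30],[-1.36,4.3,0,0,0,35],[-1.75,4.82,0,0,0,40],[-2.2,5.3,0,0,0,45],[-2.68,5.75,0,0,0,50],[-3.2,6.14,0,0,0,55],[-3.75,6.5,0,0,0,60]]}}

```text
time: 14.42
ee_pos: [0.5977, 0.0577, 0.1199]
tool_rot: [3.141, -0.002, 0.201]
contact_force: [0.2, 0.4, 4.1]
finger_gap: 0.18
gripper_force: 59.4
```

```bash
python3 st.py; python3 gap.py
```

```text
t 14.4167 pos [0.5977 0.0577 0.1199] rpy [ 1.80e+02 -1.00e-01  1.15e+01] q [-0.02  0.28  1.76 -0.    1.1   1.35]
tool d cm [ -0.16  -0.98 -11.01] Ftool [ 0.24 -0.36 -4.07] Mtool [ 0.02 -0.27 -0.36] gap 0.17989664246737716 59.38228905200958
r 75.6 posang 11.2
crank torque 0.383
top facing [-115.   -48.2  -30.5] 480 board [  -5.1 -171.6] [108.4 159.2] 89.55 fence [-264.3 -249.6 -235.4]
scene facing [-116.7  -44.5  -30.7] 663 board [ 1.000e-01 -1.722e+02] [106.7 160.3] 88.06 fence [-265.3 -250.9 -236.2]
```

Emit:
{"op": "arm_command", "data": {"increments": [[-0.03,0.65,0,0,0,5],[-0.11,1.3,0,0,0,10],[-0.26,1.94,0,0,0,15],[-0.45,2.57,0,0,0,20],[-0.7,3.17,0,0,0,25],[-1.0,3.75,0,0,0,30],[-1.36,4.3,0,0,0,35],[-1.75,4.82,0,0,0,40],[-2.2,5.3,0,0,0,45],[-2.68,5.75,0,0,0,50],[-3.2,6.14,0,0,0,55],[-3.75,6.5,0,0,0,60]]}}

```text
time: 15.52
ee_pos: [0.5741, -0.0139, 0.1199]
tool_rot: [-3.141, -0.003, -0.844]
contact_force: [1.6, -1.5, 3.0]
finger_gap: 0.176
gripper_force: 59.3
```

Emit:
{"op": "arm_command", "data": {"increments": [[0,0,0,0,0,0],[0,0,0,0,0,0],[0,0,0,0,0,0],[0,0,0,0,0,0],[0,0,-1.5,0,0,0],[0,0,-4,0,0,0],[0,0,-6.5,0,0,0],[0,0,-7.5,0,0,0],[0,0,-7.5,0,0,-6],[0,0,-7.5,0,0,-12],[0,0,-7.5,0,0,-18],[0,0,-7.5,0,0,-24]], "grip": 1}}

```text
time: 16.52
ee_pos: [0.5729, -0.0129, 0.1937]
tool_rot: [3.142, 0.001, -0.419]
contact_force: [0.1, -0.2, 0.7]
finger_gap: 0.999
gripper_force: 0.0
```

Emit:
{"op": "arm_command", "data": {"increments": [[0,0,0,0,0,-7],[0,0,0,0,0,-14],[0,0,0,0,0,-21],[0,0,0,0,0,-28],[0,0,0,0,0,-35],[0,0,0,0,0,-42],[0,0,0,0,0,-49],[0,0,0,0,0,-56],[0,0,0,0,0,-63],[0,0,0,0,0,-70],[0,0,0,0,0,-77],[0,0,0,0,0,-84]]}}

```text
time: 17.52
ee_pos: [0.5728, -0.0129, 0.1934]
tool_rot: [-3.141, 0.0, 1.048]
contact_force: [-0.3, 0.1, -1.5]
finger_gap: 0.998
gripper_force: 0.0
```

Emit:
{"op": "arm_command", "data": {"increments": [[0,0,0,0,0,-7],[0,0,0,0,0,-14],[0,0,0,0,0,-21],[0,0,0,0,0,-28],[0,0,0,0,0,-35],[0,0,0,0,0,-42],[0,0,0,0,0,-49],[0,0,0,0,0,-56],[0,0,0,0,0,-63],[0,0,0,0,0,-70],[0,0,0,0,0,-72],[0,0,0,0,0,-72]]}}

```text
time: 18.52
ee_pos: [0.5728, -0.0129, 0.1935]
tool_rot: [-3.141, -0.001, 2.299]
contact_force: [0.3, 0.6, 0.8]
finger_gap: 1.002
gripper_force: 0.0
```

```bash
python3 st.py; python3 gap.py
```

```text
t 18.5167 pos [ 0.5728 -0.0129  0.1935] rpy [-180.    -0.   131.7] q [-0.15  0.14  1.77  0.    1.23 -0.87]
tool d cm [ 4.56  6.9  -3.65] Ftool [ 0.18  0.63 -0.84] Mtool [-0.02 -0.05  0.  ] gap 1.0015620191654127 0.0
r 74.6 posang -48.6
crank torque 0.044
top facing [-118.8  -77.   -32. ] 1648 board [  -5.4 -175.5] [158.1 109.4] 0.4 fence [-264.6 -249.6 -235.4]
scene facing [-126.5  -80.3  -33.1] 2581 board [   0.5 -176.1] [108.8 160.7] 89.84 fence [-265.3 -250.9 -236.2]
```

The board is now square, about 5–6 mm from the fence, so about 80–90° to go until it touches. Regrasping.

Emit:
{"op": "arm_command", "data": {"increments": [[0,0,2,0,0,0],[0,0,4.5,0,0,0],[0,0,6.5,0,0,0],[0,0,7.4,0,0,0],[0,0,7.4,0,0,0],[0,0,7.4,0,0,0]]}}

```text
time: 19.12
ee_pos: [0.573, -0.0132, 0.1201]
tool_rot: [-3.141, -0.001, 2.297]
contact_force: [-0.2, -0.3, 0.1]
finger_gap: 0.999
gripper_force: 0.0
```

Emit:
{"op": "arm_command", "data": {"increments": [[0,0,0,0,0,0],[0,0,0,0,0,0],[0,0,0,0,0,0],[0,0,0,0,0,0],[0,0,0,0,0,0],[0,0,0,0,0,0],[0,0,0,0,0,0],[0,0,0,0,0,0],[0,0,0,0,0,0]], "grip": -1}}

```text
time: 19.87
ee_pos: [0.5733, -0.0134, 0.1209]
tool_rot: [3.142, 0.0, 2.297]
contact_force: [-2.1, -0.7, 4.3]
finger_gap: 0.18
gripper_force: 59.6
```

Emit:
{"op": "arm_command", "data": {"increments": [[0.02,-0.52,0,0,0,4],[0.07,-1.04,0,0,0,8],[0.16,-1.56,0,0,0,12],[0.29,-2.07,0,0,0,16],[0.45,-2.57,0,0,0,20],[0.65,-3.05,0,0,0,24],[0.88,-3.52,0,0,0,28],[1.14,-3.97,0,0,0,32],[1.43,-4.41,0,0,0,36],[1.75,-4.82,0,0,0,40],[2.1,-5.21,0,0,0,44],[2.48,-5.57,0,0,0,48]]}}

```text
time: 20.87
ee_pos: [0.5156, -0.0318, 0.1209]
tool_rot: [3.14, 0.0, 1.458]
contact_force: [0.1, 0.1, 3.6]
finger_gap: 0.185
gripper_force: 59.6
```

```bash
python3 st.py; python3 gap.py
```

```text
t 20.8667 pos [ 0.5156 -0.0318  0.1209] rpy [179.9   0.   83.5] q [-0.2   0.11  1.96 -0.    1.07 -0.08]
tool d cm [ 10.7   6.7 -10.9] Ftool [ 0.07  0.14 -3.56] Mtool [ 0.12 -0.   -0.33] gap 0.18490694194912233 59.60149705410004
r 75.2 posang -96.1
crank torque 0.336
top facing [-122.7  -79.3  -34.4] 1072 board [ -16.5 -195. ] [ 89.  168.3] 69.69 fence [-264.3 -249.5 -235.2]
scene facing [-132.4  -86.1  -33.5] 1982 board [   1.5 -180.4] [106.4 158.8] 89.92 fence [-265.4 -251.  -236.2]
```

Emit:
{"op": "arm_command", "data": {"increments": [[0.01,-0.39,0,0,0,3],[0.04,-0.78,0,0,0,6],[0.09,-1.17,0,0,0,9],[0.16,-1.56,0,0,0,12],[0.26,-1.94,0,0,0,15],[0.37,-2.32,0,0,0,18],[0.5,-2.69,0,0,0,21],[0.65,-3.05,0,0,0,24]]}}

```text
time: 21.63
ee_pos: [0.4862, -0.0222, 0.1209]
tool_rot: [3.14, -0.0, 1.041]
contact_force: [0.2, 0.8, 3.7]
finger_gap: 0.179
gripper_force: 59.8
```

```bash
python3 st.py
```

```text
t 21.6333 pos [ 0.4862 -0.0222  0.1209] rpy [179.9  -0.   59.6] q [-0.19  0.05  2.03 -0.    1.07  0.34]
tool d cm [ 13.14   4.81 -10.9 ] Ftool [ 0.79 -0.19 -3.73] Mtool [ 0.2  -0.07 -0.35] gap 0.1785597382121854 59.7704154253006
r 75.1 posang -119.8
crank torque 0.331
```

Emit:
{"op": "arm_command", "data": {"increments": [[0.01,-0.39,0,0,0,3],[0.04,-0.78,0,0,0,6],[0.09,-1.17,0,0,0,9],[0.16,-1.56,0,0,0,12]]}}

```text
time: 21.97
ee_pos: [0.4736, -0.013, 0.1209]
tool_rot: [3.14, -0.0, 0.832]
contact_force: [0.8, -1.0, 2.8]
finger_gap: 0.18
gripper_force: 59.7
```

```bash
python3 st.py
```

```text
t 21.9667 pos [ 0.4736 -0.013   0.1209] rpy [179.9  -0.   47.7] q [-0.18  0.02  2.05 -0.    1.06  0.56]
tool d cm [ 14.02   3.53 -10.9 ] Ftool [-0.18  1.29 -2.81] Mtool [ 0.05 -0.13 -0.36] gap 0.18034682835425161 59.74323391914368
r 75.0 posang -131.7
crank torque 0.459
```

Emit:
{"op": "arm_command", "data": {"increments": [[0.0,-0.2,0,0,0,1.5],[0.01,-0.39,0,0,0,3],[0.02,-0.59,0,0,0,4.5],[0.04,-0.78,0,0,0,6]]}}

```text
time: 22.3
ee_pos: [0.4683, -0.0076, 0.1209]
tool_rot: [3.139, -0.0, 0.728]
contact_force: [0.6, -2.3, 3.2]
finger_gap: 0.176
gripper_force: 59.8
```

```bash
python3 st.py|tail -1
```

```text
crank torque 0.569
```

Emit:
{"op": "arm_command", "data": {"increments": [[0.0,-0.2,0,0,0,1.5],[0.01,-0.39,0,0,0,3],[0.02,-0.59,0,0,0,4.5],[0.04,-0.78,0,0,0,6]]}}

```text
time: 22.63
ee_pos: [0.4634, -0.0016, 0.1209]
tool_rot: [3.139, -0.0, 0.624]
contact_force: [0.1, -2.7, 3.4]
finger_gap: 0.182
gripper_force: 59.9
```

```bash
python3 st.py|tail -2; python3 gap.py
```

```text
r 74.8 posang -143.4
crank torque 0.659
top facing [-124.   -57.1  -31.2] 489 board [  -5.7 -181.2] [159.2 109.1] 0.76 fence [-264.1 -249.6 -235.3]
scene facing [-125.6  -62.5  -31.6] 1071 board [   1.2 -182.2] [106.1 156.9] 89.99 fence [-265.3 -250.8 -236.2]
```

The torque rises steadily (0.36 free → 0.66), and the board sits against the fence. Going to about +0.42 N m.

Emit:
{"op": "arm_command", "data": {"increments": [[0.0,-0.2,0,0,0,1.5],[0.01,-0.39,0,0,0,3],[0.02,-0.59,0,0,0,4.5],[0.04,-0.78,0,0,0,6]]}}

```text
time: 23.07
ee_pos: [0.4591, 0.0049, 0.1209]
tool_rot: [3.139, -0.001, 0.519]
contact_force: [0.8, -2.4, 3.3]
finger_gap: 0.185
gripper_force: 60.0
```

```bash
python3 st.py|tail -2
```

```text
r 74.8 posang -149.4
crank torque 0.778
```

That is +0.42 N m over free, distinctly stiff, so I stop here. Releasing and lifting.

Emit:
{"op": "arm_command", "data": {"increments": [[0,0,0,0,0,0],[0,0,0,0,0,0],[0,0,0,0,0,0],[0,0,0,0,0,0],[0,0,0,0,0,0],[0,0,-1.5,0,0,0],[0,0,-4,0,0,0],[0,0,-7,0,0,0],[0,0,-10,0,0,0],[0,0,-12,0,0,0],[0,0,-12,0,0,0],[0,0,-12,0,0,0]], "grip": 1}}

```text
time: 24.07
ee_pos: [0.4592, 0.0055, 0.2417]
tool_rot: [3.14, -0.003, 0.517]
contact_force: [0.7, -0.9, -0.1]
finger_gap: 1.002
gripper_force: 0.0
```

```bash
python3 st.py; python3 gap.py; python3 - <<'E'
from h import *
for n in ("top","scene"):
    p,X,d=cloud(n)
    g=(d>0)&(X[...,2]>.156)&(X[...,2]<.172)&(np.hypot(X[...,0]-.5235,X[...,1]-.043)<.11)&(p.max(-1)<60)
    if g.sum()>5:
        m=X[g].mean(0);print(n,"grip",g.sum(),m.round(3),np.degrees(np.arctan2(m[1]-.043,m[0]-.5235)))
    if n=="scene":cv2.imwrite("pics/end.png",p[:,:,::-1])
E
```

```text
t 24.0667 pos [0.4592 0.0055 0.2417] rpy [179.9  -0.2  29.6] q [-0.14 -0.16  1.98  0.    1.32  0.91]
tool d cm [14.76  1.32  1.22] Ftool [0.19 1.15 0.14] Mtool [-0.01 -0.05  0.  ] gap 1.0021539850762171 0.0
r 74.5 posang -149.8
crank torque 0.083
top facing [-124.3  -55.1  -31. ] 477 board [  -5.  -181.3] [159.9 109.2] 0.41 fence [-264.4 -249.7 -235.4]
scene facing [-125.7  -57.   -31.1] 1131 board [   2.  -182.4] [157.3 105.9] 0.13 fence [-265.3 -250.8 -236.2]
top grip 39 [ 0.45  -0.003  0.163] -147.975750901945
scene grip 30 [ 0.468 -0.001  0.163] -141.86237845959855
```

View pics/end.png

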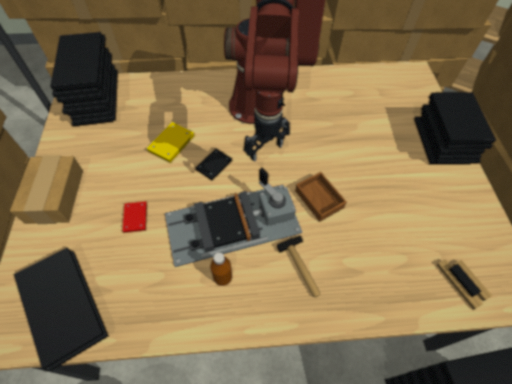

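The scene view shows the board at (223,222) flush between facing and fence. The bottle (221,268), mallet (297,262) and tray (320,196) are unmoved. I'll check with the wrist camera whether the crank sprang back.

```bash
python3 - <<'E'
from h import *
from scipy.spatial.transform import Rotation as R
for _ in range(3):
    s=manip.sense();T=R.from_euler("xyz",s["tool_rot"]).as_matrix()
    p,d=manip.camera("wrist");c=manip.calibration("wrist");K=c["intrinsics"];v,u=np.mgrid[:384,:512]
    C=np.stack([(u-K[0,2])*d/K[0,0],(v-K[1,2])*d/K[1,1],d],-1);F=c["tool_from_camera"]
    t=C@F[:3,:3].T+F[:3,3];X=t@T.T+s["ee_pos"]
    m=(d>0)&(X[...,2]>.155)&(X[...,2]<.172)&(abs(t[...,0])<.05)&(abs(t[...,1])<.03)
    g=cv2.minAreaRect((X[m][:,:2]*1000).astype(np.float32))
    print(np.round(g[0],1),np.round(g[1],1),round(g[2],1),np.degrees(np.arctan2(g[0][1]-43.1,g[0][0]-523.5)).round(1))
E
```

```text
[461.9   1.6] [35.5 16. ] 34.1 -146.0
[462.    1.7] [35.2 16. ] 34.5 -146.0
[461.9   1.5] [35.5 16. ] 34.2 -146.0
```

The crank relaxed only about 3.5° and is now steady, about 20° past touch, so the board is still well clamped. Handing in.

```bash
python3 -c "
from plant import manip
print(manip.job_done())"
```

```text
the job is handed in; nothing more can be done
None
```

The job is handed in: the board is square and tight against the fence, winding stopped at about +0.42 N m over free, the crank is released, and the bottle, mallet and tray look unmoved; no verdict or clamping force was reported back.

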